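# Lift the locked centre riser out of the display row

## Robot

A 6-joint arm with a two-finger parallel gripper is mounted at the origin on the work surface. World frame = base frame: x ahead of the robot, y to its left, z up, the work surface at z = 0. Lengths are in m, angles in rad, forces in N, time in s.
With the tool pointing down it reaches from about 0.35 to 0.875 m from the base axis. Payload 15.5 kg.
Tool frame: the origin (TCP) lies between the finger pads; the fingertips stand 17 mm ahead of it and the grasp point (between the pads) lies 2 mm behind it; z points along the fingers, y is the line along which they close (so a half turn about z gives the same grasp; the last joint's range is limited). The gripper opens to 85 mm and grips with 20 to 120 N. Pads are 22 mm wide; open, the fingers measure 114 mm over their backs; the gripper's body (76 mm by 85 mm) begins 54 mm behind the grasp point. The pads swing forward as they close: fully open they stand 13 mm farther back than shut.
Start: joints at [1.234, 0.494, 1.345, -0, 1.302, -0.096], TCP at [0.149, 0.607, 0.248] pointing down, gripper open.
Joint ranges: [-2.91, 2.91], [-0.82, 2.16], [0.22, 2.67], [-1.22, 4.37], [0.12, 2.79], [-3.08, 3.08]. Speed limits (rad/s): [1.89, 1.89, 2.57, 3.01, 3.01, 3.01].

## Interface

Orientations are given as [roll, pitch, yaw] about the fixed x, y, z axes, in that order (R = Rz(yaw) Ry(pitch) Rx(roll)).
In Python, from station import manip, grab_frame, get_calibration, ticket gives the robot as it stands.
- The arm moves only by the shell command python3 -m creep 'ROWS' [FORCE]. ROWS is text: rows parted by semicolons, each of 7 numbers parted by spaces: the shift along the tool's x, y, z in units of 3 cm (1.0 is 3 cm), then the turn, a rotation vector about the tool's x, y, z in units of pi/4 rad (1.0 is pi/4 rad), then the closure, from -1 (fully open) to 1 (shut). In form: dx dy dz rx ry rz jaw; .... A call has 1 to 20 rows; each row shifts and turns the commanded pose from where the row before left it, along the tool's axes as they then stand; what a row does not reach is not made up. A row lasts 1/8 s, in which the tool goes at most 62.5 mm and 10.7 degrees, less where a joint would pass 70% of its speed; a pose out of reach is approached as far as the arm can. A call with a number of a shift or a turn outside -1 to 1 is refused whole. A call with a gripper value outside its range is refused whole. The fingers move at their own pace and stop on an object; FORCE is the grip in N (left out, the last holds). Time passes only in rows, so rows that do not move let the fingers close. It gives the time, the measured TCP pose, the force, the opening and the grip force at its end, in the units of the state.
- manip.get_state(): the state, without advancing time (a new reading comes with each control period).
- grab_frame(name): name is "scene" or "top" or "wrist"; returns the picture (420x560x3 uint8, red, green, blue); there is no depth.
- get_calibration(name): a dict with "intrinsics" (3x3 intrinsics, pixels), "k1" (the pictures are not rectified: a ray, as slopes to the right and down, at radius r is drawn at 1 + k1 r^2 times it, then the intrinsics apply), "view" (4x4, takes a point from world to camera coordinates); the wrist camera has in their place "tool_from_camera" (4x4, takes a point from camera to tool coordinates, whose origin is the TCP and whose axes are the flange's). Camera axes: x right, y up, looking along -z (the intrinsics and any distortion apply to the point x, -y, -z); pixel columns grow to the right and rows downward; lengths in m; the calibration is good to about 2 mm. A picture is of the moment at which its call begins: read the wrist's pose just before it. get_calibration takes no time and is no camera call.
- ticket.finish_job(): hands the job in; it is judged then, once.
The state is a dict: "time": time; "joint_positions": joint angles; "dq": joint speeds; "joint_torque": joint torques, N m; "tool_pos": TCP position; "eef_rot": TCP orientation; "wrist_force": force on the tool from outside, world axes, zero at the start; "torque": the same for the moment, N m; "grip_width": finger opening in m; "grip_force": force on a finger pad.
Only numpy, scipy, OpenCV 4.12 (cv2) and the standard library are available. Lean on these libraries where they do the work, as an engineer would, in place of code of your own. Each camera call takes 0.05 s, during which the arm holds its last target. There are 200 camera calls.

## Task

Swing the steel keeper a quarter turn towards the robot, off the blue centre block's tab. Then lift the blue block by its yellow rib straight up, without tilting it, until it is fully clear of the two grey blocks it interlocks with, and set it down gently, upright, in the middle of the round mat, and let go. Reach in at a slant so that you do not bump the lamp hanging over the block; leave the lamp, the grey blocks, the tin and glass disc on them and the standing lens where they are, and leave the keeper open.

Things in the scene. Friction and masses are not known exactly. Their poses are not given: they have to be found in the camera images.
- board_mid (a point): Centre of the top of the fixed dark wood base board, 6 mm thick, 150 mm (x) by 290 mm (y). Its z is up, its x points away from the robot (within 0.25 rad of world x), y along the row. On it stand three interlocking blocks 35 mm high: grey left (+y), blue centre, grey right (-y). At the start this point lies under the centre of the yellow rib, with the blue block's axes those of the board.
- block_grip (a point): Grip point of the blue centre block (loose, 0.2 to 0.4 kg), in the mid-plane of its yellow carrying rib, 65 mm above the block's underside, 30 mm above its top face. The rib is 16 mm thick (this point's y), 56 mm long (x) and rises 20 mm above this point. z is up, x points away from the robot at the start.
- block_foot (a point): Footprint centre of the blue block on its underside, 15 mm to -x of and 65 mm below block_grip, same axes. Footprint 120 mm (x) by 104 mm (y): main part 60 wide (y), 35 high; T tongues on both y sides locked over its full height in T slots of the grey blocks, 2 mm play: it leaves only straight up, by over 35 mm. A tab, 40 wide, 20 high, juts 30 mm to -x, under the keeper.
- keeper (a joint): Angle of the steel keeper bar in rad: 0 to 0.12 at the start (bar over the blue block's tab), growing as its free end swings towards the robot, to 1.6 at the stop (bar pointing at the robot; a quarter turn). Vertical axis, stiff: about 1.2 N at the peg moves it and it stays where it is left.
- keeper_peg (a point): Point on the axis of the keeper's upright red peg, which is 14 mm in diameter, 50 mm tall and stands on the bar 70 mm from its pivot. The point is 28 mm above the bar's top, 22 mm below the peg's top and 63 mm above the counter. Closed, the peg stands over the tab, 64 mm from the rib's centre on the robot's side.
- keeper_hinge (a point): Point on the keeper's vertical pivot axis, in front of the right grey block, at x = -64 mm, y = -70 mm from board_mid along the board's axes. The bar is 14 mm wide, 6 mm thick. Seen from above, the bar opens anticlockwise.
- mat_mid (a point): Centre of the top of a round grey mat with black rubber edge, 200 mm in diameter, 4 mm thick, fixed on the counter to the left or the right of the row.
- lamp_head (a point): Centre of the underside of the fixed steel lamp head, 110 mm in diameter, 65 mm high, 255 mm above the counter. Its rim reaches about 15 mm to the robot's side of the rib's centre: an upright tool at the rib strikes it, one tilted 30 to 40 degrees, fingers pointing down and away from the robot, passes below. Its arm and its post, 18 mm thick, stand beyond the row at the far left.
- left_mid (a point): Middle of the top of the left grey block (+y), loose, 0.8 kg, 90 mm (x) by 103 mm (y) by 35 mm high. To be left where it is.
- right_mid (a point): Middle of the top of the right grey block (-y), mirror image of the left one, loose, 0.8 kg. To be left where it is.
- tin_mid (a point): Centre of the orange round filter tin, 66 mm in diameter, 26 mm high, loose on the left grey block. To be left where it is.
- disc_mid (a point): Centre of the clear glass test target disc, 62 mm in diameter, 8 mm thick, lying loose on the right grey block. To be left where it is.
- lens_mid (a point): Centre of the grey telephoto lens standing on end on the counter, 83 mm in diameter, 154 mm tall, loose, on the side of the row opposite the mat. To be left standing where it is.
Things that resemble listed ones, but are neither listed nor needed, are in the scene too. Of the things shaped like the part that bears block_grip, the blue one is meant.

How it is judged:
By the outcome, as a careful person would: the job done as asked, in the order asked, and still so for the second after the job is handed in, with the robot touching nothing.
It also fails if it takes over 48 s, if anything falls off the work surface, if the arm or the gripper's body presses on something with over 40 N, if the wrist force passes 120 N, or if a joint passes its speed limit or range.

## Working session

There is one attempt and no reset: what is moved stays moved. The work goes in short steps, Python scripts to look and compute and a shell command to move; the robot and the scene stay as the last step left them, time stands still between calls to the robot, and variables do not carry over. Pictures are saved under pics/ and viewed, at most 10 in all, crops included, and the job is handed in when it is done.

```bash
mkdir -p pics; ls
python3 - <<'E'
from station import manip, grab_frame, get_calibration
import cv2, numpy as np
print(manip.get_state())
for n in ("scene","top"):
    im=grab_frame(n); cv2.imwrite(f"pics/{n}0.png",im[:,:,::-1]); c=get_calibration(n); print(n,{k:np.round(v,4).tolist() for k,v in c.items()})
print({k:np.round(v,4).tolist() for k,v in get_calibration("wrist").items()})
E
```

```text
pics
{'time': 0.0, 'joint_positions': array([ 1.23446466e+00,  4.94160205e-01,  1.34614022e+00,  2.09506782e-05,
        1.30252485e+00, -9.54899051e-02]), 'dq': array([-3.55652351e-05,  5.41162223e-04, -1.01891740e-03,  2.31936130e-03,
        1.40064124e-03,  3.56586299e-04]), 'joint_torque': array([-4.11017274e-03, -8.82209229e+01, -3.83850753e+01, -4.26034867e-04,
        1.03273481e-02, -1.42932663e-05]), 'tool_pos': array([0.1489432 , 0.60663183, 0.24771146]), 'eef_rot': array([-3.14036757e+00, -1.37626781e-04,  2.90074524e+00]), 'wrist_force': array([-0.39530312, -0.1553956 ,  0.71018974]), 'torque': array([-0.00382459,  0.01352765, -0.02169765]), 'grip_force': 0.0, 'grip_width': 0.08548691652624746}
scene {'intrinsics': [[408.0224, 0.0, 276.855], [0.0, 408.0224, 208.0241], [0.0, 0.0, 1.0]], 'k1': -0.1068, 'view': [[-0.2359, 0.9717, -0.0084, 0.1325], [-0.751, -0.1768, 0.6362, 0.3213], [0.6168, 0.1563, 0.7715, -1.509], [0.0, 0.0, 0.0, 1.0]]}
top {'intrinsics': [[461.7801, 0.0, 278.5795], [0.0, 461.7801, 205.6421], [0.0, 0.0, 1.0]], 'k1': -0.1011, 'view': [[0.0015, -0.9999, -0.0156, -0.0001], [0.9928, -0.0004, 0.1199, -0.581], [-0.1199, -0.0157, 0.9927, -1.0793], [0.0, 0.0, 0.0, 1.0]]}
{'intrinsics': [[314.9413, 0.0, 275.8649], [0.0, 314.9413, 207.0499], [0.0, 0.0, 1.0]], 'k1': -0.0236, 'tool_from_camera': [[0.0011, 0.9493, 0.3144, 0.0819], [1.0, -0.001, -0.0006, -0.0012], [-0.0002, 0.3144, -0.9493, -0.1248], [0.0, 0.0, 0.0, 1.0]]}
```

View pics/scene0.png

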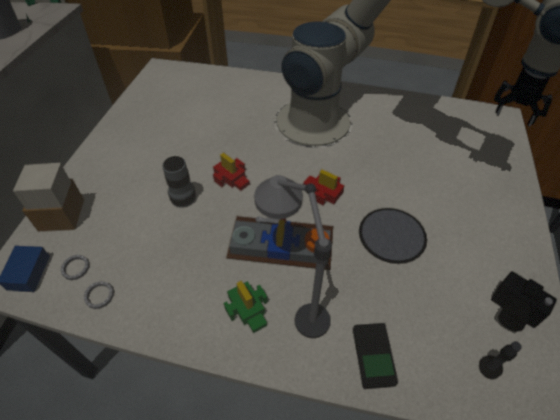

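View pics/top0.png

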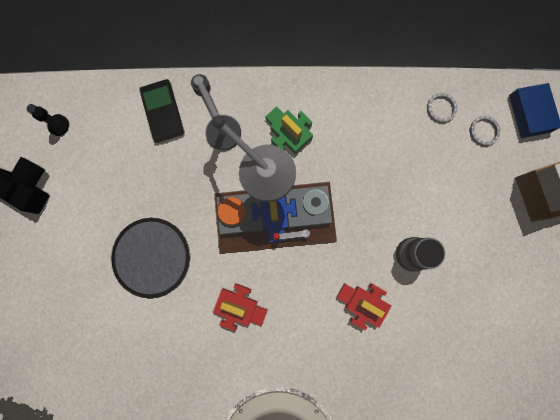

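The scene shows the blue block with its yellow rib at top (275,210). The keeper peg is at top (277,236), its hinge is at (306,233), the mat is at (150,257), and the lamp head is at (267,172).

Things that could be mistaken for the blue block are red at (240,308), red at (365,305) and green at (290,128). The blue box at (535,110) is also similar in colour. I choose the blue block on the board at (275,210).

```bash
cat > h.py <<'E'
import numpy as np, cv2
from scipy.spatial.transform import Rotation as R
from station import manip, grab_frame, get_calibration
def cam(name, st=None):
    c=get_calibration(name); K=np.array(c["intrinsics"]); d=np.array([c["k1"],0,0,0.])
    if name=="wrist":
        st=st or manip.get_state(); T=np.eye(4); T[:3,:3]=R.from_euler("xyz",st["eef_rot"]).as_matrix(); T[:3,3]=st["tool_pos"]
        W=T@np.array(c["tool_from_camera"])
    else: W=np.linalg.inv(np.array(c["view"]))
    return K,d,W
def rays(px,C):
    K,d,W=C; u=cv2.undistortPoints(np.array(px,float).reshape(-1,1,2),K,d)[:,0]
    v=np.c_[u[:,0],-u[:,1],-np.ones(len(u))]; return W[:3,3],v@W[:3,:3].T
def onz(px,C,z):
    o,v=rays(px,C); return o+v*((z-o[2])/v[:,2])[:,None]
def tri(p1,C1,p2,C2):
    A=np.zeros((3,3));b=np.zeros(3)
    for p,C in((p1,C1),(p2,C2)):
        o,v=rays([p],C);v=v[0]/np.linalg.norm(v);M=np.eye(3)-np.outer(v,v);A+=M;b+=M@o
    return np.linalg.solve(A,b)
def proj(P,C):
    K,d,W=C; q=(np.atleast_2d(P)-W[:3,3])@W[:3,:3]; q=q*[1,-1,-1]
    return cv2.projectPoints(q.reshape(-1,1,3),np.zeros(3),np.zeros(3),K,d)[0][:,0]
E
python3 - <<'E'
from h import *
t=cv2.imread("pics/top0.png"); s=cv2.imread("pics/scene0.png"); T=cam("top");S=cam("scene")
hsv=cv2.cvtColor(t,cv2.COLOR_BGR2HSV); hs=cv2.cvtColor(s,cv2.COLOR_BGR2HSV)
# mat: dark blob
for im,C,(x0,x1,y0,y1) in ((t,T,(100,200,205,310)),(s,S,(350,435,200,270))):
    m=(cv2.cvtColor(im,cv2.COLOR_BGR2GRAY)<110).astype(np.uint8); k=np.zeros_like(m);k[y0:y1,x0:x1]=m[y0:y1,x0:x1]
    c=max(cv2.findContours(k,0,1)[0],key=cv2.contourArea); P=onz(c[:,0],C,.004)
    ctr,r=cv2.minEnclosingCircle(P[:,:2].astype(np.float32)); print("mat",ctr,r)
# red things
for im,h,C,n in ((t,hsv,T,"top"),(s,hs,S,"scene")):
    m=(((h[...,0]<8)|(h[...,0]>172))&(h[...,1]>140)&(h[...,2]>50)).astype(np.uint8)
    nn,_,st,ce=cv2.connectedComponentsWithStats(m); print(n,"red",[(st[i].tolist(),ce[i].round(1).tolist()) for i in range(1,nn) if st[i,4]>8])
    m=((h[...,0]>20)&(h[...,0]<33)&(h[...,1]>120)).astype(np.uint8)
    nn,_,st,ce=cv2.connectedComponentsWithStats(m); print(n,"yel",[(st[i].tolist(),ce[i].round(1).tolist()) for i in range(1,nn) if st[i,4]>8])
# board corners by brown
a=cv2.resize(t[165:265,200:350],None,fx=5.3,fy=5.3,interpolation=cv2.INTER_CUBIC)
cv2.imwrite("pics/crop.png",np.clip(a*1.7,0,255).astype(np.uint8))
E
```

```text
mat (0.4559653401374817, 0.3197993338108063) 0.10042740404605865
mat (0.4697343111038208, 0.3144514560699463) 0.11969559639692307
top red [([273, 233, 6, 6, 28], [276.0, 235.6]), ([213, 284, 54, 47, 1124], [239.8, 307.8]), ([337, 284, 54, 46, 1060], [363.4, 303.0])]
top yel [([282, 115, 20, 24, 235], [291.2, 126.6]), ([270, 201, 8, 20, 120], [273.5, 210.9]), ([221, 301, 24, 16, 189], [232.7, 308.5]), ([361, 301, 24, 17, 154], [372.3, 308.6])]
scene red [([214, 159, 34, 30, 514], [230.9, 174.7]), ([305, 176, 38, 28, 450], [324.8, 190.1])]
scene yel [([221, 153, 14, 19, 163], [227.5, 162.0]), ([320, 170, 17, 19, 221], [327.6, 178.6]), ([277, 220, 7, 26, 135], [279.9, 232.7]), ([237, 281, 16, 27, 234], [244.6, 294.1])]
```

View pics/crop.png

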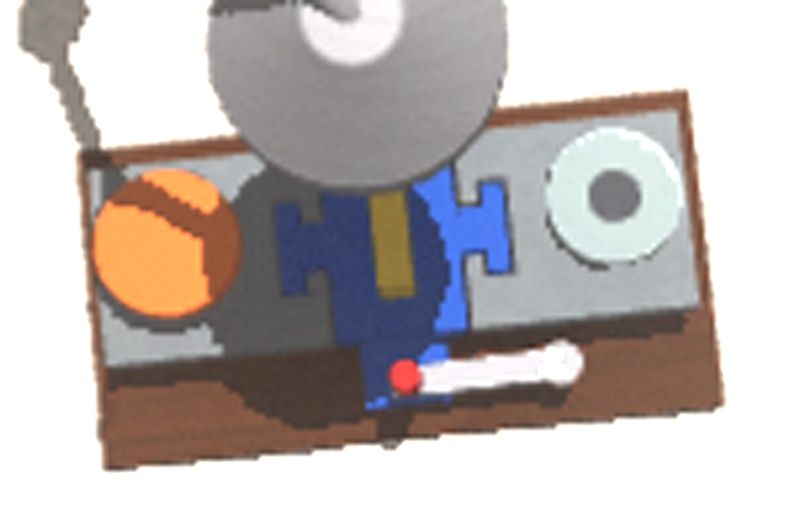

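The crop confirms the blue block with its rib under the lamp. The peg is at crop (405,376), the hinge at (562,362), and the board corners at (80,152), (686,92), (723,407) and (105,468).

Run:
```python
from h import *
T=cam("top");S=cam("scene")
f=lambda l:[(200+(x+.5)/5.3-.5,165+(y+.5)/5.3-.5) for x,y in l]
P=onz(f([(80,152),(686,92),(723,407),(105,468)]),T,.006)
print(P.round(4)); print([np.linalg.norm(P[i]-P[(i+1)%4]).round(4) for i in range(4)])
e=(P[0]-P[1])+(P[3]-P[2]); yaw=np.arctan2(-e[0],e[1]); b=P.mean(0); print("yaw",yaw,"mid",b)
ex=np.array([np.cos(yaw),np.sin(yaw)]);ey=np.array([-ex[1],ex[0]])
peg=onz(f([(405,376)]),T,.085)[0]; hin=onz(f([(562,362)]),T,.040)[0]
print("peg",peg,"hinge",hin,"exp hinge",b[:2]-.064*ex-.07*ey,"L",np.linalg.norm((peg-hin)[:2]))
d=(peg-hin)[:2]; print("keeper angle",np.arctan2(d[1],d[0])-(np.pi/2+yaw))
print("rib top front end",onz(f([(398,297)]),T,.091), "exp",b[:2]-.028*ex)
print("rib tri", tri((273.5,210.9),T,(279.9,232.7),S))
print("lamp",onz([(267,172)],T,.32), onz([(420,255)],T,.1))
print("tin,disc",onz(f([(166,242),(614,196)]),T,.065))
```

```text
[[ 0.6157  0.1601  0.006 ]
 [ 0.6439 -0.125   0.006 ]
 [ 0.4961 -0.1404  0.006 ]
 [ 0.4676  0.1459  0.006 ]]
[np.float64(0.2864), np.float64(0.1486), np.float64(0.2877), np.float64(0.1487)]
yaw 0.09902369122702077 mid [0.55584204 0.01015296 0.006     ]
peg [0.50612421 0.00516799 0.085     ] hinge [ 0.51494687 -0.06450854  0.04      ] exp hinge [ 0.4990759  -0.06583129] L 0.07023288688981956
keeper angle 0.02692915437723986
rib top front end [[0.53981112 0.00812766 0.091     ]] exp [0.52797921 0.00738482]
rib tri [0.56573648 0.01092623 0.06001987]
lamp [[0.60790799 0.01672263 0.32      ]] [[ 0.46091852 -0.32004391  0.1       ]]
tin,disc [[ 0.56652904  0.11176476  0.065     ]
 [ 0.5869971  -0.08686321  0.065     ]]
```

```bash
cat >> h.py <<'E'
YAW=.099
def Rt(t,yaw=YAW):
    ex=np.array([np.cos(yaw),np.sin(yaw),0]);ey=np.array([-ex[1],ex[0],0]);k=np.array([0,0,1.]);t=np.radians(t)
    z=np.sin(t)*ex-np.cos(t)*k; return np.c_[np.cross(ey,z),ey,z]
def plan(p,t,yaw=YAW):
    s=manip.get_state(); A=R.from_euler("xyz",s["eef_rot"]).as_matrix(); B=Rt(t,yaw); d=np.array(p)-s["tool_pos"]
    print("turn",(R.from_matrix(A.T@B).as_rotvec()/(np.pi/4)).round(3),"shift cur",(A.T@d/.03).round(2),"shift tgt",(B.T@d/.03).round(2))
E
python3 - <<'E'
from h import *
z=Rt(35)[:,2]; g=np.array([.506,.005,.070])
plan([.36,.35,.25],35); p=g-.08*z; print(p); B=Rt(35); print((B.T@(p-[.36,.35,.25])/.03).round(2))
E
```

```text
turn [-0.133 -0.771 -0.419] shift cur [-8.87 -6.63 -0.07] shift tgt [-5.08 -9.21  3.47]
[0.46033857 0.00046469 0.13553216]
[  0.41 -11.92   4.37]
```

```bash
python3 -m creep '0 0 0 -.033 -.193 -.105 0;0 0 0 -.033 -.193 -.105 0;0 0 0 -.033 -.193 -.105 0;0 0 0 -.033 -.193 -.105 0;-.51 -.92 .35 0 0 0 0;-.51 -.92 .35 0 0 0 0;-.51 -.92 .35 0 0 0 0;-.51 -.92 .35 0 0 0 0;-.51 -.92 .35 0 0 0 0;-.51 -.92 .35 0 0 0 0;-.51 -.92 .35 0 0 0 0;-.51 -.92 .35 0 0 0 0;-.51 -.92 .35 0 0 0 0;-.51 -.92 .35 0 0 0 0;0 0 0 0 0 0 0' 25
python3 - <<'E'
from h import *
plan([.4603,.0005,.1355],35)
E
```

```text
time: 1.98
tool_pos: [0.3619, 0.349, 0.2503]
eef_rot: [-3.14, 0.612, -3.044]
wrist_force: [0.8, -0.6, 0.1]
grip_width: 0.0425
grip_force: 0.0
turn [-0.003  0.001 -0.001] shift cur [  0.45 -11.88   4.37] shift tgt [  0.46 -11.88   4.35]
```

```bash
python3 -m creep '.04 -.9 .33 0 0 0 0;.04 -.9 .33 0 0 0 0;.04 -.9 .33 0 0 0 0;.04 -.9 .33 0 0 0 0;.04 -.9 .33 0 0 0 0;.04 -.9 .33 0 0 0 0;.04 -.9 .33 0 0 0 0;.04 -.9 .33 0 0 0 0;.04 -.9 .33 0 0 0 0;.03 -.9 .33 0 0 0 0;.03 -.9 .33 0 0 0 0;.03 -.9 .33 0 0 0 0;0 -.9 .33 0 0 0 0;0 -.18 .08 0 0 0 0;0 0 0 0 0 0 0'
python3 - <<'E'
from h import *
s=manip.get_state(); im=grab_frame("wrist")[:,:,::-1]; cv2.imwrite("pics/w1.png",np.clip(im*1.4,0,255).astype(np.uint8)); C=cam("wrist",s)
print(proj([[.506,.005,.085],[.506,.005,.035],[.57,.011,.091],[.515,-.0645,.04]],C).round())
plan([.506,.005,.07],35)
E
```

```text
time: 3.85
tool_pos: [0.4551, 0.058, 0.1815]
eef_rot: [-3.017, 0.567, -3.044]
wrist_force: [-0.5, 0.9, -0.7]
grip_width: 0.0425
grip_force: 0.0
[[220. 195.]
 [233. 153.]
 [233. 246.]
 [157. 157.]]
turn [-0.159 -0.055  0.002] shift cur [ 0.72 -1.42  4.16] shift tgt [ 0.89 -1.93  3.92]
```

View pics/w1.png

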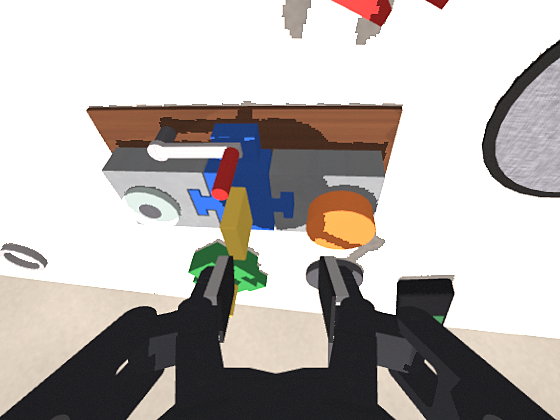

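The wrist picture shows the peg's top at (222,190) and its base at (236,152). Both match the prediction to about 2 mm.

```bash
python3 -m creep '0 0 0 -.08 -.028 0 0;0 0 0 -.08 -.028 0 0;.3 -.6 .4 0 0 0 0;.3 -.6 .4 0 0 0 0;.3 -.6 .4 0 0 0 0;0 0 0 0 0 0 0'
python3 - <<'E'
from h import *
print(manip.get_state()["joint_positions"].round(2))
plan([.507,.005,.07],35)
E
```

```text
time: 4.65
tool_pos: [0.4589, 0.0573, 0.178]
eef_rot: [-3.018, 0.562, -3.047]
wrist_force: [0.7, -0.2, -0.6]
grip_width: 0.0426
grip_force: 0.0
[ 0.07  0.29  2.25 -1.22  0.12 -0.37]
turn [-0.161 -0.062 -0.001] shift cur [ 0.71 -1.4   4.01] shift tgt [ 0.9  -1.89  3.77]
```

Run:
```python
from h import *
g=np.array([.507,.005,.07])
plan(g-.06*Rt(15)[:,2],15); plan(g,15)
```

```text
turn [-0.159  0.382 -0.029] shift cur [ 0.12 -1.64  2.12] shift tgt [-0.44 -1.89  1.85]
turn [-0.159  0.382 -0.029] shift cur [ 0.71 -1.4   4.01] shift tgt [-0.44 -1.89  3.85]
```

```bash
python3 -m creep '0 0 0 -.08 .19 -.015 0;0 0 0 -.08 .19 -.015 0;0 0 0 0 0 0 0;-.11 -.47 .46 0 0 0 0;-.11 -.47 .46 0 0 0 0;-.11 -.47 .46 0 0 0 0;-.11 -.47 .46 0 0 0 0;0 0 0 0 0 0 0'
python3 - <<'E'
from h import *
print(manip.get_state()["joint_positions"].round(2))
plan([.507,.005,.07],15)
E
```

```text
time: 5.65
tool_pos: [0.504, -0.0285, 0.1511]
eef_rot: [-2.971, 0.492, -3.06]
wrist_force: [-0.7, 0.2, 0.2]
grip_width: 0.0427
grip_force: 0.0
[-0.13  0.38  2.15 -0.61  0.12 -1.15]
turn [-0.225  0.29  -0.046] shift cur [1.11 1.51 2.25] shift tgt [0.5  1.1  2.67]
```

```bash
python3 -m creep '0 0 0 -.11 .15 -.02 0;0 0 0 -.11 .15 -.02 0;0 0 0 0 0 0 0;0 0 0 0 0 0 0'
python3 - <<'E'
from h import *
print(manip.get_state()["joint_positions"].round(2))
plan([.507,.005,.07],15)
E
```

```text
time: 6.15
tool_pos: [0.5003, -0.045, 0.1493]
eef_rot: [-3.005, 0.359, -3.072]
wrist_force: [0.2, 0.1, 0.1]
grip_width: 0.0425
grip_force: 0.0
[-0.18  0.38  2.05 -0.14  0.34 -1.67]
turn [-0.185  0.121 -0.044] shift cur [0.61 1.98 2.35] shift tgt [0.31 1.64 2.65]
```

```bash
python3 -m creep '0 0 0 -.18 .12 -.04 0;.1 .55 .2 0 0 0 0;.1 .55 .2 0 0 0 0;.1 .55 .2 0 0 0 0;0 0 0 0 0 0 0'
python3 - <<'E'
from h import *
s=manip.get_state()
print(s["joint_positions"].round(2))
plan([.507,.005,.07],15)
im=cv2.cvtColor(np.ascontiguousarray(grab_frame("wrist")[:,:,::-1]),cv2.COLOR_BGR2HSV)
m=(((im[...,0]<8)|(im[...,0]>172))&(im[...,1]>140)&(im[...,2]>50)).astype(np.uint8)
n,l,st,ce=cv2.connectedComponentsWithStats(m); print([(st[i].tolist(),ce[i].round().tolist()) for i in range(1,n) if st[i,4]>60])
C=cam("wrist",s)
print(proj([[.506,.005,.085],[.506,.005,.035],[.506,.005,.063]],C).round())
E
```

```text
time: 6.78
tool_pos: [0.4906, 0.0003, 0.1243]
eef_rot: [-3.086, 0.279, -3.058]
wrist_force: [1.1, -0.3, -0.0]
grip_width: 0.0429
grip_force: 0.0
[-0.12  0.42  2.03  0.    0.41 -1.77]
turn [-0.076  0.021 -0.02 ] shift cur [-0.04  0.22  1.89] shift tgt [-0.07  0.1   1.89]
[([3, 0, 44, 12, 390], [28.0, 5.0]), ([413, 0, 147, 52, 4599], [488.0, 17.0]), ([274, 202, 23, 63, 1238], [286.0, 234.0])]
[[287. 257.]
 [288. 209.]
 [288. 234.]]
```

```bash
python3 -m creep '0 0 0 -.08 .02 -.02 0;-.03 .05 .6 0 0 0 0;-.03 .05 .6 0 0 0 0;0 .02 .6 0 0 0 0;0 0 .09 0 0 0 0;0 0 0 0 0 0 0;0 0 0 0 0 0 .9;0 0 0 0 0 0 .9;0 0 0 0 0 0 .9;0 0 0 0 0 0 .9' 20
python3 - <<'E'
from h import *
s=manip.get_state(); print(s["joint_positions"].round(2)); p=s["tool_pos"]; h=np.array([.515,-.0645]);print(p[:2]-h)
B=R.from_euler("xyz",s["eef_rot"]).as_matrix()
for cen in (h,np.array([.514,-.0645])):
  r=p[:2]-h; prev=p; 
  for a in range(10,91,10):
    c,q=np.cos(np.radians(a)),np.sin(np.radians(a)); w=np.array([*(h+[c*r[0]-q*r[1],q*r[0]+c*r[1]]),p[2]])
    print(a,(B.T@(w-prev)/.03).round(2)); prev=w
  break
E
```

```text
time: 8.07
tool_pos: [0.5085, 0.0048, 0.0714]
eef_rot: [3.137, 0.266, -3.043]
wrist_force: [-1.5, -4.7, 6.7]
grip_width: 0.0136
grip_force: 21.3
[-0.15  0.55  2.02  0.22  0.32 -2.02]
[-0.00646934  0.06934003]
10 [ 0.39 -0.03 -0.11]
20 [ 0.38 -0.1  -0.1 ]
30 [ 0.35 -0.17 -0.1 ]
40 [ 0.32 -0.23 -0.09]
50 [ 0.28 -0.28 -0.08]
60 [ 0.23 -0.33 -0.06]
70 [ 0.17 -0.37 -0.05]
80 [ 0.1  -0.39 -0.03]
90 [ 0.04 -0.4  -0.01]
```

```bash
python3 -m creep '.39 -.03 -.11 0 0 0 .9;.38 -.1 -.1 0 0 0 .9;.35 -.17 -.1 0 0 0 .9;.32 -.23 -.09 0 0 0 .9;0 0 0 0 .2 0 .9;0 0 0 0 0 0 .9' 20
python3 - <<'E'
from h import *
s=manip.get_state(); print(s["joint_positions"].round(2)); p=s["tool_pos"]; h=np.array([.515,-.0645]);r=p[:2]-h;print(r,np.linalg.norm(r),"ang",np.degrees(np.arctan2(r[1],r[0])-np.pi/2-YAW))
B=R.from_euler("xyz",s["eef_rot"]).as_matrix(); prev=p; a0=np.arctan2(r[1],r[0])
for a in range(50,100,10):
    t=np.radians(a)+np.pi/2+YAW; w=np.array([*(h+.0697*np.array([np.cos(t),np.sin(t)])),.071])
    print(a,(B.T@(w-prev)/.03).round(2)); prev=w
E
```

```text
time: 8.82
tool_pos: [0.4653, -0.0133, 0.0708]
eef_rot: [3.131, 0.124, -3.041]
wrist_force: [-0.2, -4.5, 5.0]
grip_width: 0.0132
grip_force: 22.8
[-0.19  0.53  2.01  0.1   0.49 -1.94]
[-0.04968493  0.05120013] 0.0713445576048407 ang 38.467253339237466
50 [ 0.3  -0.37 -0.05]
60 [ 0.23 -0.33 -0.03]
70 [ 0.17 -0.37 -0.03]
80 [ 0.1  -0.39 -0.02]
90 [ 0.04 -0.4  -0.01]
```

```bash
python3 -m creep '.3 -.36 -.05 0 0 0 .9;.23 -.33 -.03 0 0 0 .9;.17 -.37 -.03 0 0 0 .9;.1 -.39 -.02 0 0 0 .9;.04 -.4 -.01 0 0 0 .9;0 0 0 0 0 0 .9;0 0 0 0 0 0 0;0 0 0 0 0 0 0;0 0 0 0 0 0 0' 20
python3 - <<'E'
from h import *
s=manip.get_state(); print(s["joint_positions"].round(2)); p=s["tool_pos"]; h=np.array([.515,-.0645]);r=p[:2]-h;print(r,np.linalg.norm(r),"ang",np.degrees(np.arctan2(r[1],r[0])-np.pi/2-YAW)%360)
g=np.array([.570,.011,.072])
for t in (0,30,35): plan(g-.10*Rt(t)[:,2],t)
E
```

```text
time: 9.95
tool_pos: [0.4459, -0.0708, 0.0709]
eef_rot: [3.13, 0.128, -3.041]
wrist_force: [-0.1, 1.0, -0.1]
grip_width: 0.0427
grip_force: 0.0
[-0.34  0.52  2.04  0.14  0.47 -2.13]
[-0.06914264 -0.00631042] 0.06943001142013475 ang 89.54247044505269
turn [0.015 0.163 0.003] shift cur [-4.79  2.33 -2.76] shift tgt [-4.39  2.3  -3.37]
turn [ 0.015 -0.504 -0.001] shift cur [-3.08  2.33 -2.53] shift tgt [-3.82  2.3  -1.17]
turn [ 0.015 -0.615 -0.001] shift cur [-2.81  2.33 -2.4 ] shift tgt [-3.62  2.3  -0.85]
```

```bash
python3 -m creep '0 0 -.75 0 0 0 0;0 0 -.75 0 0 0 0;0 0 -.75 0 0 0 0;-.3 .6 -.1 0 -.1 0 0;-.3 .6 -.1 0 -.1 0 0;-.3 .6 0 0 -.1 0 0;-.3 .5 0 0 -.1 0 0;0 0 0 0 0 0 0'
python3 - <<'E'
from h import *
s=manip.get_state(); print(s["joint_positions"].round(2))
im=grab_frame("wrist")[:,:,::-1]; C=cam("wrist",s); cv2.imwrite("pics/w2.png",np.clip(im*1.4,0,255).astype(np.uint8))
print(proj([[.57,.011,.091],[.542,.008,.091],[.598,.014,.091],[.542,.008,.041]],C).round())
g=np.array([.570,.011,.072])
for t in (25,30,35): plan(g-.10*Rt(t)[:,2],t)
E
```

```text
time: 10.95
tool_pos: [0.4629, 0.0002, 0.1529]
eef_rot: [3.128, 0.44, -3.045]
wrist_force: [0.8, -0.4, -0.5]
grip_width: 0.0428
grip_force: 0.0
[-0.23  0.33  2.18  0.63  0.26 -2.49]
[[275. 295.]
 [275. 276.]
 [275. 312.]
 [274. 229.]]
turn [ 0.016  0.004 -0.001] shift cur [-2.09  0.02  0.63] shift tgt [-2.09  0.03  0.62]
turn [ 0.016 -0.107 -0.002] shift cur [-1.8   0.02  0.64] shift tgt [-1.74  0.03  0.79]
turn [ 0.016 -0.218 -0.003] shift cur [-1.51  0.02  0.68] shift tgt [-1.38  0.03  0.93]
```

View pics/w2.png

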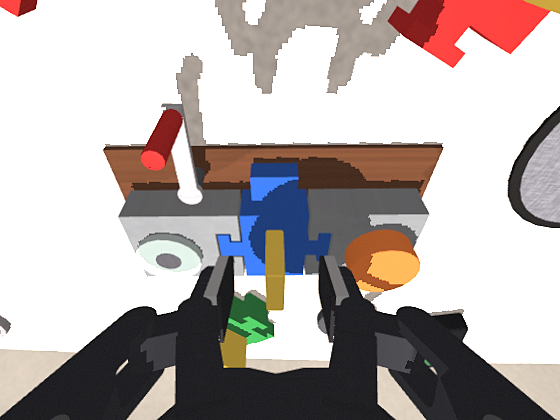

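Keeper is open, with the bar now pointing at the robot from hinge pixel (190,197). The rib's top is at column 275, rows 276–310, as predicted. I'll fit a quick wrist model to keep the tilted transport away from joint 5's limit.

```bash
cat > kin.py <<'E'
from h import *
from scipy.optimize import least_squares
D=[([1.2345,.4942,1.3461],[.1489,.6066,.2477],[-3.1404,0,2.9007]),([.07,.29,2.25],[.4589,.0573,.178],[-3.018,.562,-3.047]),([-.13,.38,2.15],[.504,-.0285,.1511],[-2.971,.492,-3.06]),([-.18,.38,2.05],[.5003,-.045,.1493],[-3.005,.359,-3.072]),([-.12,.42,2.03],[.4906,.0003,.1243],[-3.086,.279,-3.058]),([-.15,.55,2.02],[.5085,.0048,.0714],[3.137,.266,-3.043]),([-.19,.53,2.01],[.4653,-.0133,.0708],[3.131,.124,-3.041]),([-.34,.52,2.04],[.4459,-.0708,.0709],[3.13,.128,-3.041]),([-.23,.33,2.18],[.4629,.0002,.1529],[3.128,.44,-3.045])]
def W(q,v):
    L1,L2,h,a,d,T=v; r=a+L1*np.sin(q[1])+L2*np.sin(q[1]+q[2]); z=h+L1*np.cos(q[1])+L2*np.cos(q[1]+q[2]); c,s=np.cos(q[0]),np.sin(q[0])
    return np.array([r*c-d*s,r*s+d*c,z])
f=least_squares(lambda v:np.concatenate([W(q,v)+v[5]*R.from_euler("xyz",e).as_matrix()[:,2]-p for q,p,e in D]),[.45,.4,.2,0,.05,.3],loss="soft_l1",f_scale=.005); V=f.x
def q5(p,t,yaw):
    z=Rt(t,yaw)[:,2]; q=least_squares(lambda q:W(q,V)-(np.array(p)-V[5]*z),[np.arctan2(p[1],p[0]),.4,2.]).x
    s=q[1]+q[2]; F=np.array([np.sin(s)*np.cos(q[0]),np.sin(s)*np.sin(q[0]),np.cos(s)]); return q.round(2),np.arccos(F@z).round(2),np.linalg.norm(W(q,V)+V[5]*z-p).round(3)
E
python3 - <<'E'
from kin import *
print(V.round(3),np.abs(f.fun).max())
print("check",q5([.4629,.0002,.1529],25,.099))
for t in (30,33,36):
  for n,p,y in (("pre",[.52,.006,.16],.099),("grasp",[.57,.011,.071],.099),("lift42",[.57,.011,.113],.099),("back",[.52,.006,.113],.099),("backup",[.52,.006,.15],.099),("bk yaw-.1",[.52,.006,.15],-.1),("mid",[.50,.17,.15],.2),("mat",[.466,.332,.074],.5),("matup",[.466,.332,.12],.5)): print(t,n,*q5(p,t,y))
E
```

```text
[ 0.574  0.359  0.178 -0.067  0.059  0.308] 0.06705410259935618
check (array([-0.22,  0.32,  2.18]), np.float64(0.25), np.float64(0.0))
30 pre [-0.19  0.37  2.11] 0.21 0.0
30 grasp [-0.15  0.58  2.08] 0.13 0.0
30 lift42 [-0.15  0.51  2.04] 0.15 0.0
30 back [-0.19  0.46  2.17] 0.14 0.0
30 backup [-0.19  0.39  2.12] 0.19 0.0
30 bk yaw-.1 [-0.1   0.39  2.12] 0.1 0.0
30 mid [0.22 0.4  2.1 ] 0.11 0.0
30 mat [0.52 0.58 2.07] 0.04 0.0
30 matup [0.52 0.5  2.03] 0.09 0.0
33 pre [-0.2   0.37  2.16] 0.17 0.0
33 grasp [-0.16  0.58  2.13] 0.19 0.0
33 lift42 [-0.16  0.51  2.09] 0.14 0.0
33 back [-0.2   0.46  2.22] 0.18 0.0
33 backup [-0.2   0.39  2.17] 0.16 0.0
33 bk yaw-.1 [-0.1   0.39  2.17] 0.01 0.0
33 mid [0.22 0.4  2.15] 0.02 0.0
33 mat [0.52 0.58 2.12] 0.13 0.0
33 matup [0.52 0.5  2.07] 0.01 0.0
36 pre [-0.21  0.37  2.2 ] 0.18 0.0
36 grasp [-0.17  0.59  2.17] 0.28 0.0
36 lift42 [-0.17  0.51  2.13] 0.19 0.0
36 back [-0.21  0.46  2.26] 0.26 0.0
36 backup [-0.21  0.39  2.22] 0.19 0.0
36 bk yaw-.1 [-0.1   0.39  2.21] 0.09 0.0
36 mid [0.22 0.4  2.19] 0.08 0.0
36 mat [0.52 0.59 2.16] 0.24 0.0
36 matup [0.52 0.5  2.12] 0.11 0.0
```

```bash
cat >> kin.py <<'E'
def qs(p,t,yaw):
    B=Rt(t,yaw); q=least_squares(lambda q:W(q,V)-(np.array(p)-V[5]*B[:,2]),[np.arctan2(p[1],p[0]),.4,2.]).x
    M=(R.from_euler("z",q[0])*R.from_euler("y",q[1]+q[2])).as_matrix().T@B
    return np.r_[q,R.from_matrix(M).as_euler("ZYZ")[[0,1,2]]].round(2)
E
python3 - <<'E'
from kin import *
print("check (q4 .63 q5 .26 q6 -2.49)",qs([.4629,.0002,.1529],25,.099), "(.22 .32 -2.02)",qs([.5085,.0048,.0714],15.2,.099))
for t in (20,23,25):
  for n,p,y in (("grasp",[.558,.010,.071],.099),("lift42",[.558,.010,.113],.099),("back",[.50,.006,.113],.099),("backup",[.50,.006,.15],.099),("bk yaw0",[.50,.006,.15],0),("mid",[.48,.17,.15],.35),("mat",[.456,.322,.074],.6),("mat",[.456,.322,.074],.8),("matup",[.456,.322,.12],.6)): print(t,n,qs(p,t,y))
E
```

```text
check (q4 .63 q5 .26 q6 -2.49) [-0.22  0.32  2.18  0.55  0.25 -0.82] (.22 .32 -2.02) [-0.15  0.54  2.02  0.2   0.33 -0.43]
20 grasp [-0.13  0.58  1.96  0.3   0.27 -0.51]
20 lift42 [-0.13  0.52  1.92  0.22  0.37 -0.42]
20 back [-0.16  0.45  2.07  0.31  0.3  -0.54]
20 backup [-0.16  0.39  2.02  0.23  0.4  -0.46]
20 bk yaw0 [-0.14  0.39  2.02  0.12  0.38 -0.24]
20 mid [ 0.19  0.4   2.    0.14  0.4  -0.28]
20 mat [ 0.49  0.57  1.96  0.15  0.26 -0.25]
20 mat [ 0.44  0.58  1.96  0.41  0.3  -0.73]
20 matup [ 0.49  0.51  1.91  0.1   0.38 -0.2 ]
23 grasp [-0.14  0.57  2.01  0.51  0.19 -0.72]
23 lift42 [-0.14  0.51  1.97  0.33  0.29 -0.54]
23 back [-0.17  0.44  2.12  0.5   0.22 -0.74]
23 backup [-0.17  0.38  2.07  0.34  0.32 -0.57]
23 bk yaw0 [-0.14  0.38  2.07  0.19  0.3  -0.31]
23 mid [ 0.18  0.39  2.05  0.21  0.31 -0.35]
23 mat [ 0.48  0.57  2.01  0.27  0.17 -0.37]
23 mat [ 0.43  0.57  2.    0.64  0.24 -0.97]
23 matup [ 0.48  0.5   1.96  0.16  0.29 -0.26]
25 grasp [-0.15  0.57  2.04  0.78  0.15 -1.  ]
25 lift42 [-0.15  0.5   2.    0.45  0.24 -0.66]
25 back [-0.18  0.44  2.15  0.72  0.18 -0.96]
25 backup [-0.18  0.38  2.1   0.45  0.27 -0.69]
25 bk yaw0 [-0.14  0.37  2.1   0.26  0.24 -0.38]
25 mid [ 0.18  0.39  2.08  0.28  0.26 -0.43]
25 mat [ 0.48  0.57  2.04  0.46  0.11 -0.56]
25 mat [ 0.42  0.57  2.03  0.88  0.2  -1.21]
25 matup [ 0.48  0.49  1.99  0.22  0.23 -0.32]
```

Run:
```python
from h import *
g=np.array([.556,.0103,.069]); plan(g-.08*Rt(21.5)[:,2],21.5)
```

```text
turn [ 0.016  0.082 -0.001] shift cur [-1.79  0.04  1.19] shift tgt [-1.86  0.05  1.08]
```

```bash
python3 -m creep '0 0 0 .016 .08 0 0;-.46 .01 .27 0 0 0 0;-.46 .01 .27 0 0 0 0;-.46 .01 .27 0 0 0 0;-.46 .01 .27 0 0 0 0;0 0 0 0 0 0 0'
python3 - <<'E'
from h import *
s=manip.get_state(); print(s["joint_positions"].round(2),s["tool_pos"].round(4))
g=np.array([.556,.0103,.069]); plan(g,21.5)
im=cv2.cvtColor(np.ascontiguousarray(grab_frame("wrist")[:,:,::-1]),cv2.COLOR_BGR2HSV)
m=((im[...,0]>18)&(im[...,0]<33)&(im[...,1]>120)).astype(np.uint8)
n,l,st,ce=cv2.connectedComponentsWithStats(m); print([(st[i].tolist(),ce[i].round(1).tolist()) for i in range(1,n) if st[i,4]>60])
C=cam("wrist",s); print(proj([[.542,.0087,.091],[.542,.0087,.041],[.598,.0143,.091]],C).round())
E
```

```text
time: 11.75
tool_pos: [0.5279, 0.0079, 0.1437]
eef_rot: [3.137, 0.388, -3.043]
wrist_force: [-0.4, -0.0, -0.1]
grip_width: 0.0426
grip_force: 0.0
[-0.16  0.41  2.01  0.29  0.36 -2.08] [0.5279 0.0079 0.1437]
turn [ 0.005  0.017 -0.001] shift cur [ 0.07 -0.02  2.66] shift tgt [ 0.04 -0.01  2.66]
[([262, 186, 25, 98, 2212], [274.0, 234.1]), ([219, 326, 24, 42, 728], [231.4, 348.6])]
[[276. 232.]
 [275. 184.]
 [276. 286.]]
```

```bash
python3 -m creep '.06 -.05 .6 0 .017 0 0;0 0 .6 0 0 0 0;0 0 .6 0 0 0 0;0 0 .6 0 0 0 0;0 0 .26 0 0 0 0;0 0 0 0 0 0 0;0 0 0 0 0 0 1;0 0 0 0 0 0 1;0 0 0 0 0 0 1;0 0 0 0 0 0 1;0 0 0 0 0 0 1' 60
python3 - <<'E'
from h import *
s=manip.get_state(); print(s["joint_positions"].round(2)); B=R.from_euler("xyz",s["eef_rot"]).as_matrix(); print("up 10mm",(B.T@[0,0,.01]/.03).round(3)); plan([.556,.0103,.069],21.5)
E
```

```text
time: 13.18
tool_pos: [0.5546, 0.0095, 0.0698]
eef_rot: [3.137, 0.376, -3.043]
wrist_force: [-3.8, 1.2, 5.6]
grip_width: 0.0152
grip_force: 59.0
[-0.14  0.59  2.    0.44  0.22 -2.23]
up 10mm [-0.122  0.001 -0.31 ]
turn [ 0.005  0.    -0.001] shift cur [-0.04  0.02  0.04] shift tgt [-0.04  0.02  0.04]
```

```bash
python3 -m creep '-.061 0 -.155 0 0 0 1;-.061 0 -.155 0 0 0 1;0 0 0 0 0 0 1' 70; python3 -m creep '-.08 0 -.2 0 0 0 1;-.08 0 -.2 0 0 0 1;-.08 0 -.2 0 0 0 1;-.08 0 -.2 0 0 0 1;0 0 0 0 0 0 1'
python3 - <<'E'
from h import *
s=manip.get_state(); print(s["joint_positions"].round(2));plan([.5546,.0095,.1113],21.5)
E
```

```text
time: 13.55
tool_pos: [0.5548, 0.0094, 0.0797]
eef_rot: [3.137, 0.376, -3.044]
wrist_force: [0.3, 0.5, -3.2]
grip_width: 0.0151
grip_force: 68.3
time: 14.18
tool_pos: [0.5551, 0.0093, 0.1056]
eef_rot: [3.137, 0.376, -3.044]
wrist_force: [0.1, 1.6, -3.3]
grip_width: 0.0153
grip_force: 68.3
[-0.14  0.51  1.97  0.31  0.31 -2.09]
turn [ 0.005  0.001 -0.001] shift cur [-0.06  0.01 -0.18] shift tgt [-0.05  0.01 -0.18]
```

```bash
python3 -m creep '-.09 0 -.23 0 0 0 1;0 0 0 0 0 0 1;.2 0 -.1 0 0 0 1;.4 0 -.2 0 0 0 1;.4 0 -.2 0 0 0 1;.4 0 -.25 0 0 0 1;.2 0 -.3 0 0 0 1;-.1 0 -.4 0 0 0 1;-.1 0 -.4 0 0 0 1;0 0 0 0 0 0 1'
python3 - <<'E'
from h import *
s=manip.get_state(); print(s["joint_positions"].round(2))
cv2.imwrite("pics/w3.png",np.clip(grab_frame("wrist")[:,:,::-1]*1.4,0,255).astype(np.uint8))
plan([.487,.17,.158],21.5,.35);plan([.5,.0,.158],21.5,.0)
E
```

```text
time: 15.42
tool_pos: [0.4962, 0.0031, 0.1498]
eef_rot: [3.138, 0.377, -3.043]
wrist_force: [-0.6, 0.3, -3.5]
grip_width: 0.0151
grip_force: 68.4
[-0.18  0.37  2.06  0.3   0.36 -2.12]
turn [-0.112  0.002 -0.298] shift cur [-0.34  5.56 -0.16] shift tgt [-1.62  5.33  0.32]
turn [0.051 0.001 0.116] shift cur [-0.22 -0.12 -0.23] shift tgt [-0.23 -0.11 -0.22]
```

View pics/w3.png

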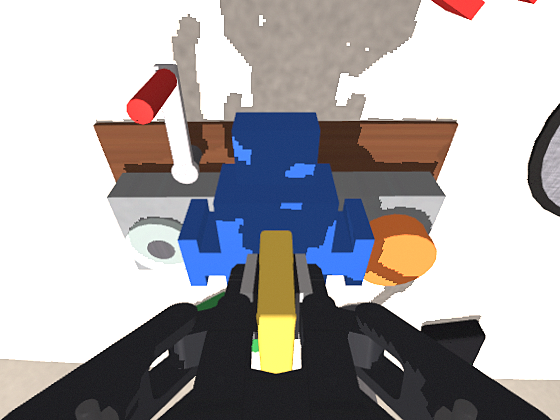

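The wrist picture shows the blue block clear and upright between the pads, with the rib at (277,300). The grey blocks, tin and disc are unmoved, and the keeper is open.

```bash
python3 -m creep '-.06 .34 0 -.014 0 -.037 1;-.12 .68 .01 -.014 0 -.037 1;-.12 .68 .01 -.014 0 -.037 1;-.12 .68 .01 -.014 0 -.037 1;-.12 .68 .01 -.014 0 -.037 1;-.12 .68 .01 -.014 0 -.037 1;-.12 .68 .01 -.014 0 -.037 1;-.12 .68 .01 -.014 0 -.037 1;-.06 .34 0 0 0 0 1;0 0 0 0 0 0 1'
python3 - <<'E'
from h import *
s=manip.get_state(); print(s["joint_positions"].round(2))
plan([.456,.320,.14],21.5,.6)
E
```

```text
time: 16.73
tool_pos: [0.4859, 0.169, 0.1573]
eef_rot: [3.14, 0.375, -2.792]
wrist_force: [-0.6, -0.2, -3.6]
grip_width: 0.0151
grip_force: 68.6
[ 0.18  0.37  2.01  0.17  0.39 -1.88]
turn [-0.115 -0.001 -0.296] shift cur [-0.52  5.07  0.83] shift tgt [-1.67  4.72  1.28]
```

```bash
python3 -m creep '-.07 .31 .06 -.014 0 -.037 1;-.14 .61 .13 -.014 0 -.037 1;-.14 .61 .13 -.014 0 -.037 1;-.14 .61 .13 -.014 0 -.037 1;-.14 .61 .13 -.014 0 -.037 1;-.14 .61 .13 -.014 0 -.037 1;-.14 .61 .13 -.014 0 -.037 1;-.14 .61 .13 -.014 0 -.037 1;-.07 .31 .06 0 0 0 1;0 0 0 0 0 0 1;0 0 0 0 0 0 1'
python3 - <<'E'
from h import *
s=manip.get_state(); print(s["joint_positions"].round(2))
plan([.456,.320,.10],21.5,.6);plan([.456,.320,.0685],21.5,.6)
t=grab_frame("top")[:,:,::-1]; w=grab_frame("wrist")[:,:,::-1]
cv2.imwrite("pics/w4.png",np.clip(w*1.4,0,255).astype(np.uint8))
E
```

```text
time: 18.1
tool_pos: [0.4576, 0.3177, 0.1412]
eef_rot: [-3.139, 0.375, -2.543]
wrist_force: [-1.0, 0.7, -3.3]
grip_width: 0.0151
grip_force: 68.7
[ 0.48  0.44  1.93  0.11  0.39 -1.79]
turn [-0.004 -0.    -0.002] shift cur [0.5  0.1  1.28] shift tgt [0.5  0.09 1.28]
turn [-0.004 -0.    -0.002] shift cur [0.89 0.1  2.25] shift tgt [0.89 0.09 2.25]
```

View pics/w4.png

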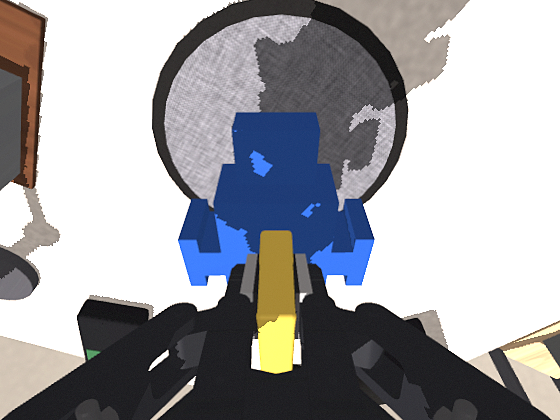

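The wrist picture shows the block centred over the mat: mat edges at columns 152 and 408, block mid-line at column 277. Lowering it now.

```bash
python3 - <<'E'
from h import *
C=cam("wrist"); P=onz([(152,112),(408,112),(188,35),(385,45)],C,.004)[:,:2]; 
A=np.c_[2*P,np.ones(4)]; x=np.linalg.lstsq(A,(P**2).sum(1),rcond=None)[0]; print("mat from wrist",x[:2],"r",np.sqrt(x[2]+x[0]**2+x[1]**2))
E
python3 -m creep '.1 .1 .25 0 0 0 1;.18 0 .46 0 0 0 1;.18 0 .46 0 0 0 1;.18 0 .46 0 0 0 1;.12 0 .3 0 0 0 1;0 0 0 0 0 0 1'
python3 - <<'E'
from h import *
s=manip.get_state(); print(s["joint_positions"].round(2)); plan([.456,.320,.0685],21.5,.6)
E
```

```text
mat from wrist [0.45507791 0.31942843] r 0.0988046561704956
time: 18.95
tool_pos: [0.4557, 0.3198, 0.0782]
eef_rot: [-3.139, 0.374, -2.544]
wrist_force: [-0.6, 0.4, -3.1]
grip_width: 0.0154
grip_force: 68.8
[ 0.48  0.57  1.98  0.18  0.22 -1.86]
turn [-0.004 -0.002 -0.003] shift cur [0.11 0.   0.3 ] shift tgt [ 0.11 -0.    0.3 ]
```

```bash
python3 -m creep '.04 0 .1 0 0 0 1;.03 0 .08 0 0 0 1;.02 0 .05 0 0 0 1;0 0 0 0 0 0 1'; python3 -m creep '.012 0 .031 0 0 0 1;0 0 0 0 0 0 1'; python3 -m creep '.012 0 .031 0 0 0 1;.012 0 .031 0 0 0 1;0 0 0 0 0 0 1'
```

```text
time: 19.45
tool_pos: [0.4561, 0.32, 0.0715]
eef_rot: [-3.139, 0.375, -2.544]
wrist_force: [-0.3, 0.2, -3.7]
grip_width: 0.0155
grip_force: 68.8
time: 19.7
tool_pos: [0.4561, 0.32, 0.0705]
eef_rot: [-3.139, 0.375, -2.544]
wrist_force: [0.5, -0.8, -3.9]
grip_width: 0.015
grip_force: 68.8
time: 20.08
tool_pos: [0.456, 0.32, 0.0684]
eef_rot: [-3.139, 0.375, -2.544]
wrist_force: [-0.4, 0.4, -4.1]
grip_width: 0.0156
grip_force: 68.8
```

```bash
python3 -m creep '.008 0 .02 0 0 0 1;.004 0 .01 0 0 0 1;0 0 0 0 0 0 1'; python3 -m creep '.004 0 .01 0 0 0 1;0 0 0 0 0 0 1'
```

```text
time: 20.45
tool_pos: [0.4562, 0.32, 0.0679]
eef_rot: [-3.139, 0.376, -2.544]
wrist_force: [-1.3, -4.7, 6.5]
grip_width: 0.0149
grip_force: 70.3
time: 20.7
tool_pos: [0.4562, 0.3199, 0.0679]
eef_rot: [-3.139, 0.376, -2.544]
wrist_force: [-3.7, -7.4, 12.1]
grip_width: 0.015
grip_force: 71.4
```

Contact at z = 0.0679, as expected. Releasing gently, opening partway only, and retreating along the tool axis.

```bash
python3 -m creep '0 0 0 0 0 0 .55;0 0 0 0 0 0 .4;0 0 0 0 0 0 .2;0 0 0 0 0 0 0;0 0 0 0 0 0 0;0 0 -.3 0 0 0 0;0 0 -.6 0 0 0 0;0 0 -.6 0 0 0 0;0 0 -.6 0 0 0 0;0 0 -.6 0 0 0 0;0 0 -.6 0 0 0 0;0 0 0 0 0 0 0' 20
python3 - <<'E'
from h import *
s=manip.get_state(); w=grab_frame("wrist")[:,:,::-1]; t=grab_frame("top")[:,:,::-1]
a=np.vstack([w,np.zeros((0,560,3),np.uint8)]); b=t[150:330,90:350]
im=np.hstack([cv2.resize(w,(400,300)),cv2.resize(b,(400,277))[:277] if 0 else cv2.resize(b,(400,300))])
cv2.imwrite("pics/f.png",np.clip(im*1.5,0,255).astype(np.uint8))
E
```

```text
time: 22.2
tool_pos: [0.426, 0.2997, 0.1607]
eef_rot: [-3.139, 0.377, -2.544]
wrist_force: [-0.4, -0.0, -0.3]
grip_width: 0.0426
grip_force: 0.0
```

View pics/f.png

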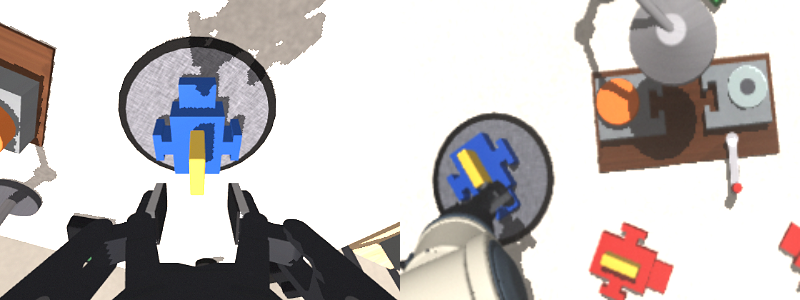

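The block stands upright in the middle of the mat, the keeper is open, and the grey blocks, tin and disc are in place.

```bash
python3 -c "
from station import ticket
print(ticket.finish_job())"
```

```text
the job is handed in; nothing more can be done
None
```

The job is handed in, with no verdict returned: the keeper is open, and the blue block was lifted straight out, set down upright within a few millimetres of the mat's centre, turned about 30° from its starting direction, and released at about 22 s; I saw no contact with the lamp, grey blocks, tin or disc, and the arm never went near the lens, which I did not look at again at the end.

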